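Set the bench air regulator to its mark and lock it

ROBOT

A 6-joint arm with a two-finger parallel gripper is mounted at the origin on a cart in front of the work surface, level with it; the furniture and walls round the work are solid. World frame = base frame: x ahead of the robot, y to its left, z up, the work surface at z = 0. Lengths are in m, angles in rad, forces in N, time in s.
With the tool pointing down it reaches from about 0.375 to 0.925 m from the base axis. Payload 5.7 kg.
Tool frame: the origin (TCP) lies midway between the tips of the shut fingers; the grasp point (between the pads) lies 19 mm behind it; z points along the fingers, y is the line along which they close (so a half turn about z gives the same grasp; the last joint's range is limited). The gripper opens to 88 mm and grips with 3 to 60 N. Pads are 20 mm wide; open, the fingers measure 115 mm over their backs; the gripper's body (75 mm by 178 mm) begins 61 mm behind the grasp point.
Start: joints at [1.025, 0.359, 1.51, -0, 1.272, -0.115], TCP at [0.251, 0.545, 0.223] pointing down, gripper open.
Joint ranges: [-2.97, 2.97], [-1.01, 2.36], [0.21, 2.38], [-0.96, 4.11], [0.2, 2.71], [-2.98, 2.98]. Speed limits (rad/s): [2.39, 2.39, 3.14, 3.14, 3.14, 3.14].

INTERFACE

Orientations are given as a unit quaternion [x, y, z, w].
In Python, from bench import move_ptp, servo_line, goto_joints, move_gripper, sleep, inverse_kinematics, capture, PlanningError, close_job, spot_in, silhouettes, current_clock, current_joint_pos, current_qvel, current_joint_torque, current_position, current_orientation, current_force, current_torque, current_finger_gap, current_grip_force gives the robot as it stands. Calls block until the motion is done:
- move_ptp(position, orientation): joint-space move of the TCP to a pose.
- servo_line(position, orientation=None, rate=0.15, contact_N=None): straight line of the TCP; orientation=None keeps the orientation; rate is the mean speed in m/s. With contact_N (N) it stops when the force on the tool has changed by that much, and returns True; else False.
- goto_joints(angles): joint-space move.
- move_gripper(opening): finger opening in m; the grip force is fixed at half the most; returns when the fingers have stopped.
- sleep(seconds).
- inverse_kinematics(position, orientation): joint angles nearest the present ones, or None.
- capture(name): name is "side" or "top"; returns a dict with "image" (384x512x3 uint8, blue, green, red), "range_z" (384x512 float32, m along the optical axis (not along the pixel's ray), 0 where there is no reading), "intrinsics" (3x3 intrinsics, pixels), "R" (3x3) and "t" (3): a world point X has camera coordinates R X + t. Camera axes: x right, y down, z forward; pixel columns grow to the right and rows downward; lengths in m; the calibration is good to about 2 mm. A picture is of the moment at which its call begins.
A pose or a line that the arm cannot do raises PlanningError and nothing moves.
- close_job(): hands the job in; it is judged then, once.
Trained networks look in the newest picture that a camera, given by its name, has taken for a name from the list of things; names that differ only in an ending like _2 or _b are one class to them, and where a whole thing is asked for, a point or a joint stands for the part that bears it (a point fixed in the world has none). Each returns a list of dicts, best first, with "conf" (0 to 1); they miss things now and then, are a little off and sometimes report something else, mostly with a low value. They report only what shows in the picture. A call takes as long as a camera call.
- spot_in(camera, query): "xy" ([column, row] in pixels, amid what is visible of it).
- silhouettes(camera, query): "region" (384x512 bool, what is visible of it) and "xy" ([column, row] in pixels, amid what is visible of it).
Readings, each from a call of its own:
- current_clock(): time.
- current_joint_pos(): joint angles.
- current_qvel(): joint speeds.
- current_joint_torque(): joint torques, N m.
- current_position(): TCP position.
- current_orientation(): TCP orientation.
- current_force(): force on the tool from outside, world axes, zero at the start.
- current_torque(): the same for the moment, N m.
- current_finger_gap(): finger opening in m.
- current_grip_force(): force on a finger pad.
Only numpy, scipy, OpenCV 4.12 (cv2) and the standard library are available. Lean on these libraries where they do the work, as an engineer would, in place of code of your own. Each camera call takes 0.05 s, during which the arm holds its last target. There are 200 camera calls.

TASK

Set the air regulator on the bench: turn its knob, while it is still pushed in, clockwise until its pointer lines up with the raised tab on the dial, then pull the knob straight up to the end of its travel to lock it there. Let go with the pointer still at the tab, and leave the pliers, the small wrench and the tape roll where they lie.

Things in the scene. Friction and masses are not known exactly. Their poses are not given: they have to be found in the camera images.
- regulator: fixed air regulator: dark steel plate 120 x 110 x 8 mm, aluminium block and neck up to 86 mm, dial and knob on top. A face-up gauge (67 mm across, top at 50 mm) reaches 135 mm from the axis on its -y side, a brass fitting 85 mm on +y. Origin: centre of the plate's underside, under the knob's axis; z up. At knob_turn 0 the pointer points along this body's -x, roughly to the robot
- knob_top (a point): centre of the knob's flat top, 133 mm above the bench when pushed in. Black fluted cylinder 42 mm in diameter, axis vertical; the grip part is the upper 33 mm, below it a skirt 54 mm across carries the pointer. Grip across the diameter from above, in any direction; nothing else near stands higher than 98 mm
- pointer_tip (a point): outer end of the knob's pointer, a black nose 6 mm wide with a white line, sticking out from the skirt to 38 mm from the knob's axis; this point is on its upper edge. Turns and rises with the knob
- tab_mark (a point): middle of the tab's inner upper edge, 41 mm from the knob's axis. The tab is a dark steel block, 10 mm wide along the rim, 12 mm long radially, 6 mm high, top 98 mm above the bench: the only raised thing on the round 106 mm aluminium dial under the knob. Fixed. This frame's x axis points from the tab to the knob's axis, y along the rim
- knob_turn (a joint): turn of the knob in rad, growing clockwise seen from above, stops at -1.0 and 1.5. The tab lies 0.4 to 1.5 rad clockwise of the pointer at the start. It stays where it is left; friction torque 0.06 N m, no spring
- knob_pull (a joint): how far the knob is pulled up, in m: 0 pushed in, 0.012 fully out against the stop, which is the locked position. About 6 N of friction both ways, no spring: it stays where it is left
- pliers: loose pliers with red handles, 216 x 55 x 16 mm, lying left of the regulator; not to be moved
- small_wrench: loose combination wrench, 149 x 24 x 6 mm, lying right of the regulator; not to be moved
- ptfe_roll: loose roll of white tape, 52 mm across, 13 mm high, lying flat left of the regulator about 150 mm from its axis; not to be moved

How it is judged:
By the outcome, as a careful person would: the job done as asked, in the order asked, and still so for the second after the job is handed in, with the robot touching nothing.
It also fails if it takes over 37 s, if anything falls off the work surface, if the arm or the gripper's body presses on something with over 40 N, if the wrist force passes 120 N, or if a joint passes its speed limit or range.

## Working session

There is one attempt and no reset: what is moved stays moved. The work goes in short steps, each a Python script; the robot and the scene stay as the last script left them, time stands still between calls to the robot, and variables do not carry over. Pictures are saved under pics/ and viewed, at most 10 in all, crops included, and the job is handed in when it is done.

```bash
mkdir -p pics; cat > h.py <<'E'
import numpy as np, cv2
from bench import *
def world(c,uv,z=None):
    K,R,t=c["intrinsics"],c["R"],c["t"]
    r=R.T@(np.linalg.inv(K)@[uv[0],uv[1],1.]); o=-R.T@t
    if z is None:
        d=c["range_z"][int(round(uv[1])),int(round(uv[0]))]; return o+r*d
    return o+r*(z-o[2])/r[2]
def proj(c,X):
    p=c["intrinsics"]@(c["R"]@np.array(X)+c["t"]); return p[:2]/p[2]
E
python3 - <<'E'
from h import *
print(current_clock(),current_orientation())
for n in("top","side"):
    c=capture(n); cv2.imwrite(f"pics/{n}0.png",c["image"])
    print(n,-c["R"].T@c["t"])
    for q in("regulator","knob_top","pointer_tip","tab_mark"):
        for s in spot_in(n,q)[:2]:
            print(q,round(s["conf"],2),np.round(s["xy"],1),world(c,s["xy"]).round(4))
E
```

```text
0.0 [ 2.13706863e-01  9.76897399e-01 -8.70779029e-04 -3.01075363e-04]
top [0.31820958 0.02885173 1.19043479]
regulator 0.69 [257.6 169.2] [0.5437 0.0189 0.09  ]
knob_top 0.62 [248.2 162.5] [0.5539 0.0446 0.1291]
pointer_tip 0.75 [250.9 160. ] [0.5602 0.0374 0.1317]
pointer_tip 0.44 [255.2 170.5] [0.5405 0.0255 0.0876]
tab_mark 0.85 [254.8 172.1] [0.5343 0.0266 0.0958]
side [-3.73172445e-04 -8.55661921e-01  4.96038173e-01]
regulator 0.74 [286.1 204.6] [0.5451 0.0085 0.0409]
knob_top 0.75 [285.2 183.2] [0.5495 0.0207 0.1038]
pointer_tip 0.58 [284.  182.5] [0.5473 0.0237 0.1055]
tab_mark 0.82 [280.5 186.1] [0.5348 0.023  0.097 ]
```

```bash
python3 - <<'E'
import cv2
a=cv2.imread("pics/top0.png");b=cv2.imread("pics/side0.png")
cv2.imwrite("pics/top_c.png",cv2.resize(a[130:205,200:300],None,fx=8,fy=8,interpolation=cv2.INTER_CUBIC))
cv2.imwrite("pics/side_c.png",cv2.resize(b[150:225,235:335],None,fx=8,fy=8,interpolation=cv2.INTER_CUBIC))
E
```

```text
(no output)
```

View pics/top_c.png

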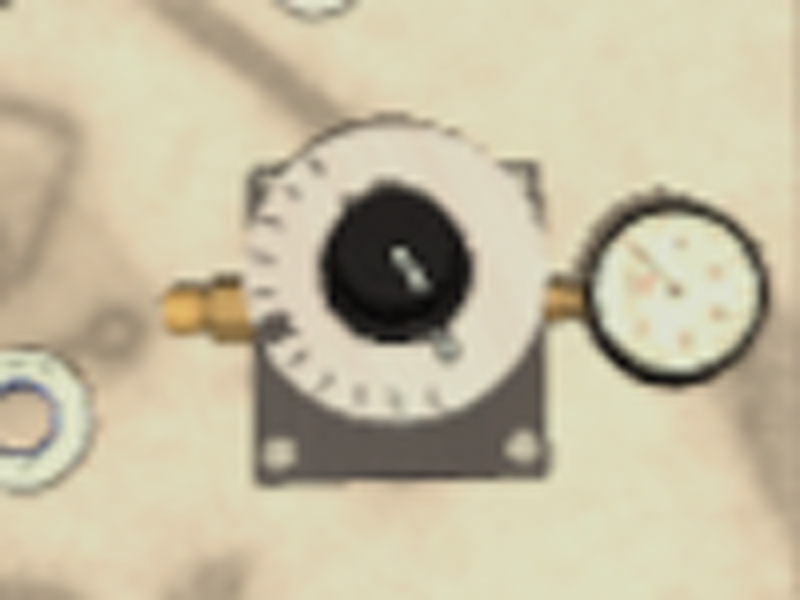

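View pics/side_c.png

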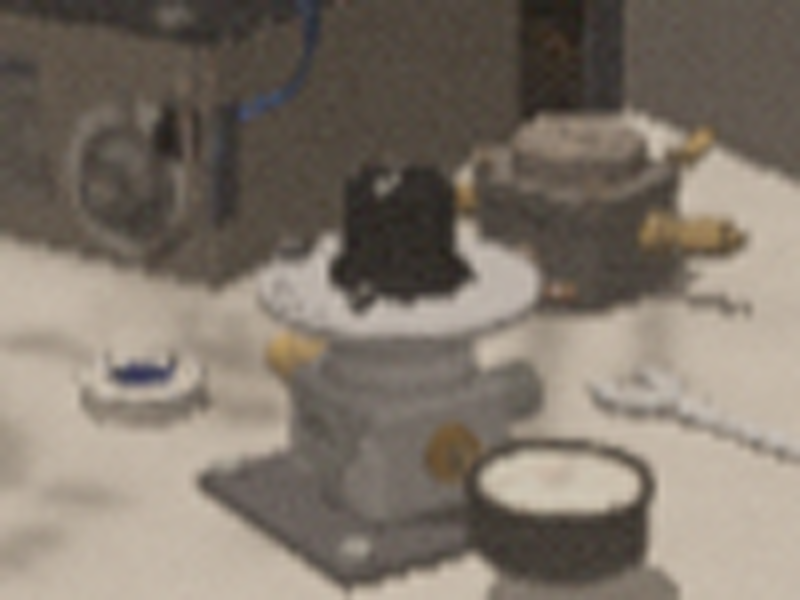

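View pics/top0.png

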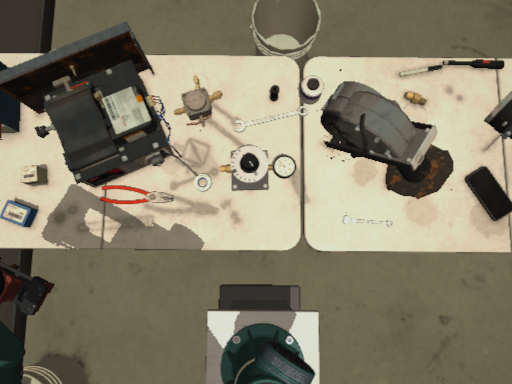

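Top crop: the white-lined pointer is at about (447,345), lower right of the knob. The dark tab sits on the dial rim at about (277,325), lower left. The regulator is near full-image (249,164). Next I rectify the dial plane to measure these precisely.

```bash
cat >> h.py <<'E'
def rect(n,z,cx,cy,half=.075,px=4000,N=6):
    """average of N pictures resampled on plane z; image up=+x, left=+y"""
    cs=[capture(n) for _ in range(N)]; c=cs[0]
    im=np.mean([k["image"].astype(np.float32) for k in cs],0)
    m=int(2*half*px); i=np.arange(m)
    Y,X=np.meshgrid(cy+half-i/px, cx+half-i/px)
    P=np.stack([X,Y,np.full_like(X,z)],-1)@c["R"].T+c["t"]
    p=P@c["intrinsics"].T; uv=(p[...,:2]/p[...,2:]).astype(np.float32)
    return cv2.remap(im,uv[...,0],uv[...,1],cv2.INTER_CUBIC).clip(0,255).astype(np.uint8)
E
python3 - <<'E'
from h import *
c=capture("top")
# dial plane points from depth
d=c["range_z"];v,u=np.mgrid[135:200,225:275]
W=np.array([world(c,(a,b)) for a,b in zip(u.ravel(),v.ravel())])
for lo,hi in((.082,.101),(.122,.140)):
    s=W[(W[:,2]>lo)&(W[:,2]<hi)]; 
    (cc,r)=cv2.minEnclosingCircle(s[:,:2].astype(np.float32)); print(len(s),np.median(s[:,2]),cc,r,(s[:,:2].max(0)+s[:,:2].min(0))/2, s[:,:2].mean(0))
cx,cy=.548,.035
a=rect("top",.096,cx,cy); b=rect("side",.096,cx,cy)
cv2.imwrite("pics/r0.png",np.hstack([a,b])[::1,::1] if a.shape[1]*2<=800 else cv2.resize(np.hstack([a,b]),(800,400)))
cv2.imwrite("pics/ra.png",a)
g=a.max(2)
# dial outline: bright region
m=cv2.morphologyEx((cv2.cvtColor(a,cv2.COLOR_BGR2HSV)[...,2]>0).astype(np.uint8),cv2.MORPH_OPEN,np.ones((3,3)))
E
```

```text
875 0.09163756757660413 (0.5599440336227417, 0.0444810725748539) 0.05301862955093384 [0.55999288 0.04431005] [0.55748199 0.04424334]
201 0.13182722118634227 (0.5598007440567017, 0.04370921850204468) 0.021565018221735954 [0.55981596 0.04386198] [0.55883541 0.04424895]
```

View pics/ra.png

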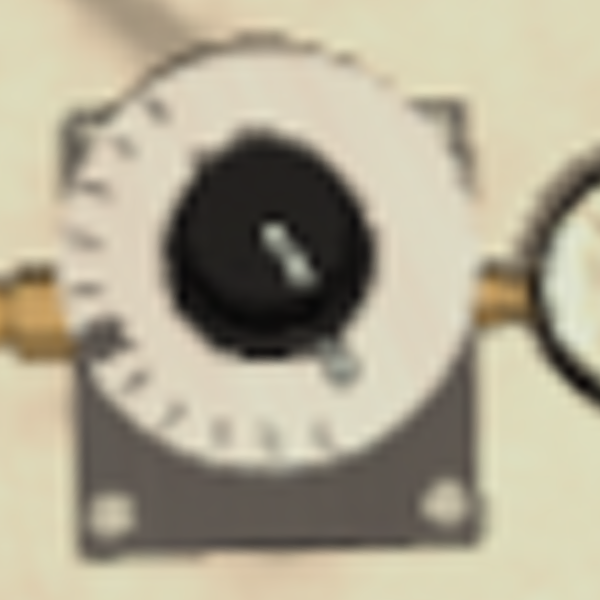

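View pics/r0.png

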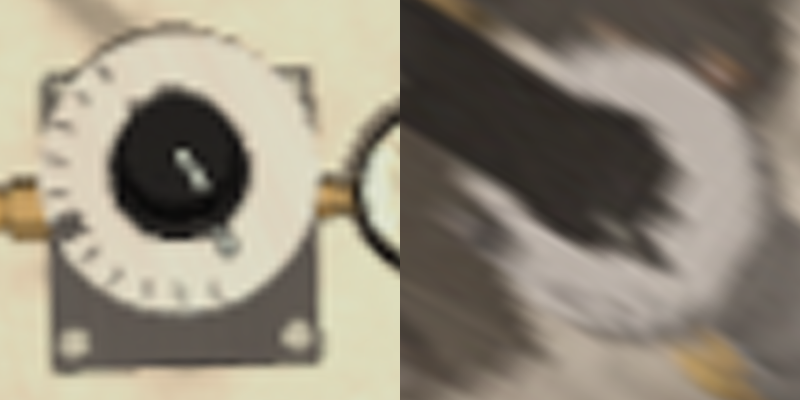

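The rectified top view puts the axis at about (263,252), the pointer tip at (348,380), r≈38 mm, and the tab at (104,338), r≈45 mm. Both radii match the spec, so I'll refine the angles with depth and intensity.

```bash
cat >> h.py <<'E'
A=np.array([.560,.0442])
def ang(d): return np.arctan2(d[...,1],-d[...,0])   # clockwise from -x (toward +y)
def polar(n="top",N=10):
    cs=[capture(n) for _ in range(N)]; c=dict(cs[0])
    c["image"]=np.mean([k["image"].astype(np.float32) for k in cs],0)
    c["range_z"]=np.median([k["range_z"] for k in cs],0)
    return c
def annulus(c,r0,r1,z):
    """mean grey vs angle over an annulus at height z"""
    th=np.arange(-1.4,1.9,.02); rr=np.arange(r0,r1,.0005); T,Rr=np.meshgrid(th,rr)
    P=np.stack([A[0]-Rr*np.cos(T),A[1]+Rr*np.sin(T),np.full_like(T,z)],-1)@c["R"].T+c["t"]
    p=P@c["intrinsics"].T; uv=(p[...,:2]/p[...,2:]).astype(np.float32)
    return th,cv2.remap(cv2.cvtColor(c["image"],cv2.COLOR_BGR2GRAY),uv[...,0],uv[...,1],cv2.INTER_CUBIC).mean(0)
def dark(c,r0,r1,z,lo,hi):
    th,g=annulus(c,r0,r1,z); m=(th>lo)&(th<hi); w=np.clip(np.percentile(g,70)-15-g,0,None)*m
    return (w*th).sum()/w.sum()
E
python3 - <<'E'
from h import *
c=polar()
v,u=np.mgrid[140:195,225:275]
W=np.array([world(c,(a,b)) for a,b in zip(u.ravel(),v.ravel())]); G=cv2.cvtColor(c["image"],cv2.COLOR_BGR2GRAY)[v,u].ravel()
d=W[:,:2]-A; r=np.hypot(*d.T); t=ang(d)
for nm,lo,hi,zl in(("ptr",.029,.039,.0945),("tab",.041,.0535,.0945)):
    k=(r>lo)&(r<hi)&(W[:,2]>zl); print(nm); print(np.c_[t[k],r[k]*1e3,W[k,2]*1e3,G[k]].round(2))
print("tab dark",[round(dark(c,.041,.053,z,.7,1.45),3) for z in(.092,.095,.098)])
print("ptr dark",[round(dark(c,.030,.038,z,-1,-.2),3) for z in(.092,.096,.1)])
for a in((.042,.052,.096),(.031,.038,.097)):
    th,g=annulus(c,*a); print(dict(zip(th[::4].round(2).tolist(),g[::4].astype(int).tolist())))
E
```

```text
ptr
[[ -0.67  29.1   96.79  96.29]
 [ -0.54  30.06  97.86 120.35]
 [ -0.62  31.44  97.26 127.64]
 [ -0.49  32.5   97.82 152.36]
 [ -0.56  33.99  98.5  159.69]
 [ -0.63  35.39  97.71 165.04]
 [ -0.52  36.38  98.42 135.96]
 [ -0.59  37.48  96.32 139.5 ]]
tab
[[  1.21  42.65  97.08 191.46]
 [  1.19  48.81  98.23 184.74]
 [  1.17  46.29  99.38 139.21]
 [  1.15  43.67  96.9  123.49]
 [  1.17  52.37  97.08 141.41]
 [  1.14  49.84  97.1  127.39]
 [  1.12  47.34  97.33  91.17]
 [  1.1   44.82  96.47  88.44]
 [  1.07  42.37  96.47  88.37]
 [  1.09  51.03  97.3   90.31]
 [  1.07  48.59  97.28  87.52]
 [  1.04  46.19  97.43  87.72]
 [  1.01  43.83  97.61  94.32]
 [  1.05  52.31  96.67  93.92]
 [  1.01  50.02  98.31 103.5 ]]
tab dark [np.float64(1.087), np.float64(1.077), np.float64(1.066)]
ptr dark [np.float64(-0.603), np.float64(-0.591), np.float64(-0.578)]
{-1.4: 216, -1.32: 215, -1.24: 215, -1.16: 213, -1.08: 213, -1.0: 214, -0.92: 214, -0.84: 216, -0.76: 216, -0.68: 217, -0.6: 217, -0.52: 217, -0.44: 218, -0.36: 203, -0.28: 193, -0.2: 220, -0.12: 212, -0.04: 184, 0.04: 207, 0.12: 218, 0.2: 190, 0.28: 197, 0.36: 216, 0.44: 205, 0.52: 180, 0.6: 214, 0.68: 210, 0.76: 173, 0.84: 199, 0.92: 200, 1.0: 109, 1.08: 84, 1.16: 127, 1.24: 208, 1.32: 186, 1.4: 181, 1.48: 207, 1.56: 202, 1.64: 175, 1.72: 201, 1.8: 208, 1.88: 179}
{-1.4: 212, -1.32: 211, -1.24: 212, -1.16: 213, -1.08: 213, -1.0: 215, -0.92: 215, -0.84: 217, -0.76: 200, -0.68: 157, -0.6: 147, -0.52: 143, -0.44: 189, -0.36: 217, -0.28: 214, -0.2: 216, -0.12: 216, -0.04: 216, 0.04: 217, 0.12: 216, 0.2: 215, 0.28: 213, 0.36: 212, 0.44: 211, 0.52: 213, 0.6: 212, 0.68: 213, 0.76: 212, 0.84: 213, 0.92: 211, 1.0: 213, 1.08: 211, 1.16: 211, 1.24: 212, 1.32: 212, 1.4: 211, 1.48: 211, 1.56: 211, 1.64: 211, 1.72: 210, 1.8: 210, 1.88: 210}
```

```bash
cat >> h.py <<'E'
def q(yaw): return [np.cos(yaw/2),np.sin(yaw/2),0,0]
E
python3 - <<'E'
from h import *
P=lambda z:[A[0],A[1],z]
for y in np.arange(-3,3.2,.5):
    j=inverse_kinematics(P(.106),q(y)); print(round(y,2),None if j is None else np.round(j,3))
print(current_clock())
E
```

```text
-3.0 [-0.044  0.436  1.72  -0.     0.985 -1.757]
-2.5 [-0.044  0.436  1.72  -0.     0.985 -2.257]
-2.0 [-0.044  0.436  1.72  -0.     0.985 -2.757]
-1.5 None
-1.0 [-0.044  0.436  1.72  -0.     0.985  2.527]
-0.5 [-0.044  0.436  1.72  -0.     0.985  2.027]
0.0 [-0.044  0.436  1.72  -0.     0.985  1.527]
0.5 [-0.044  0.436  1.72  -0.     0.985  1.027]
1.0 [-0.044  0.436  1.72  -0.     0.985  0.527]
1.5 [-0.044  0.436  1.72  -0.     0.985  0.027]
2.0 [-0.044  0.436  1.72  -0.     0.985 -0.473]
2.5 [-0.044  0.436  1.72  -0.     0.985 -0.973]
3.0 [-0.044  0.436  1.72  -0.     0.985 -1.473]
1.65
```

```bash
python3 - <<'E'
from h import *
c=capture("top")
v,u=np.mgrid[0:384:2,0:330:2]
W=np.array([world(c,(a,b)) for a,b in zip(u.ravel(),v.ravel())]); ok=c["range_z"][v,u].ravel()>0
for lo,hi in((.1,.25),(.25,.4),(.4,.55)):
    k=ok&(W[:,0]>.3)&(np.hypot(W[:,0],W[:,1])<.72)&(W[:,1]>lo)&(W[:,1]<hi); print(lo,W[k,2].max(), W[k][W[k,2].argmax()])
y0=2.36
move_ptp([A[0],A[1],.20],q(y0)); print(current_clock(),current_position())
servo_line([A[0],A[1],.106],q(y0),rate=.08,contact_N=8); print(current_position(),current_force())
move_gripper(.030); print(current_clock(),current_finger_gap(),current_grip_force(),current_force(),current_joint_pos()[5])
E
```

```text
0.1 0.09440262823050638 [0.59526705 0.24664162 0.09440263]
0.25 0.19351007159848632 [0.64842753 0.30156931 0.19351007]
0.4 0.1542074080785043 [0.58933205 0.40897643 0.15420741]
3.8167 [0.55993578 0.04509891 0.20005881]
[0.56049816 0.0441626  0.10652695] [-0.16900153  1.39304134 -0.12983185]
5.925 0.04122220691024963 30.001214513758896 [-3.68836663 -5.61628778  4.20809505] -0.8334509611691105
```

```bash
python3 - <<'E'
from h import *
j=list(current_joint_pos()); n=4
for k in range(n):
    j[5]+=1.66/n; goto_joints(j); print(current_clock(),current_joint_pos()[5],current_torque()[2],current_force())
move_gripper(.08); servo_line([A[0],A[1],.20],rate=.15)
j=list(current_joint_pos()); j[0]+=.6; goto_joints(j)
c=polar(); a=c["image"].astype(np.uint8)[135:195,210:290]
cv2.imwrite("pics/t1.png",cv2.resize(a,None,fx=8,fy=8,interpolation=cv2.INTER_CUBIC))
print("tab",[round(dark(c,.042,.053,z,.7,1.45),3) for z in(.092,.095,.098)])
print("ptr",[round(dark(c,.030,.038,z,.6,1.5),3) for z in(.092,.096,.1)])
print(current_clock())
E
```

```text
6.4083 -0.4216987960263951 -0.10826018506611744 [-0.13505544 -1.18791932 -0.03764975]
6.8917 -0.008094749621752825 -0.05378926649404812 [-0.41691573  0.14645253  0.02098574]
7.375 0.40640454964819545 -0.05972469612660593 [ 1.3901108  -0.07772232 -0.99716516]
7.8583 0.8212524566807115 -0.029571166063766415 [ 2.74282915 -1.81243435 -1.0331464 ]
tab [np.float64(1.088), np.float64(1.078), np.float64(1.067)]
ptr [np.float64(1.055), np.float64(1.031), np.float64(1.007)]
11.1583
```

View pics/t1.png

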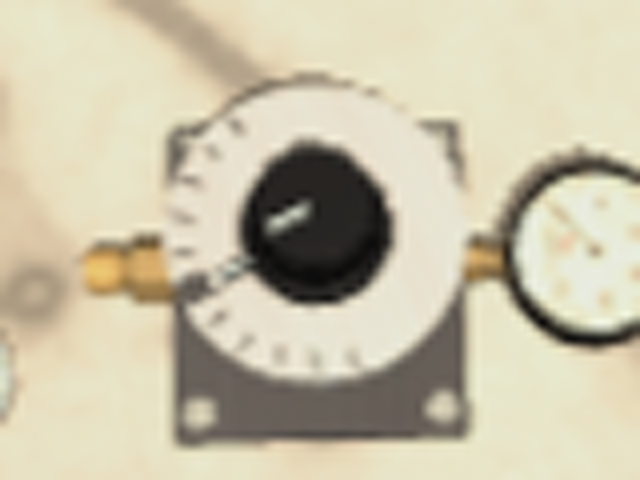

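The pointer (nose about (250,262) to (205,285)) now points almost at the tab (190,290). Next I measure the residual using heights.

```bash
cat >> h.py <<'E'
def hmean(c,r0,r1,lo,hi):
    """angle centroid of the raised part (height above dial), and by grey, at top height"""
    th=np.arange(lo,hi,.01); rr=np.arange(r0,r1,.0005); T,Rr=np.meshgrid(th,rr); z=.0978
    P=np.stack([A[0]-Rr*np.cos(T),A[1]+Rr*np.sin(T),np.full_like(T,z)],-1)@c["R"].T+c["t"]
    p=P@c["intrinsics"].T; uv=(p[...,:2]/p[...,2:]).astype(np.float32)
    D=cv2.remap(c["range_z"].astype(np.float32),uv[...,0],uv[...,1],cv2.INTER_LINEAR)
    h=np.clip(P[...,2]-D+.0058-.0015,0,.0045)   # camera looks nearly straight down
    G=cv2.remap(c["image"].astype(np.float32),uv[...,0],uv[...,1],cv2.INTER_CUBIC); s=np.clip(195-G.min(2),0,60)
    return [round(float((w*T).sum()/w.sum()),3) for w in(h,s)], np.degrees(np.arccos(min(1,abs(c["R"][2,2])))).round(1)
E
python3 - <<'E'
from h import *
c=polar("top",20)
R=c["R"]; print(R[2])
for A_ in([.560,.0442],[.5595,.0437],[.560,.0450]):
    import h; h.A=np.array(A_)
    print("tab",hmean(c,.0425,.052,.75,1.4),"ptr",hmean(c,.030,.0375,.7,1.45))
v,u=np.mgrid[150:190,225:255]
W=np.array([world(c,(a,b)) for a,b in zip(u.ravel(),v.ravel())]); d=W[:,:2]-A; r=np.hypot(*d.T); t=ang(d)
for lo,hi in((.029,.039),(.042,.0535)):
    k=(r>lo)&(r<hi)&(W[:,2]>.095)&(W[:,2]<.1005)&(abs(t-1.07)<.35); print(k.sum(),t[k].mean(),np.sort(t[k]).round(2))
# white line on knob cap
im=c["image"].min(2); m=np.zeros_like(im); m[155:175,238:262]=1
k=(W[:,2]>.127)&(r<.019); g=c["image"].min(2)[v,u].ravel()
w=np.clip(g-70,0,None)*k; p=np.c_[u.ravel(),v.ravel()]
X=np.array([world(c,a,.133) for a in p[w>0]])[:,:2]; ww=w[w>0]; mu=(X*ww[:,None]).sum(0)/ww.sum()
e,V=np.linalg.eigh(((X-mu).T*ww)@(X-mu)); dv=V[:,1]*np.sign(-V[0,1]); print("cap line",mu,ang(dv),ang(mu-A),len(X))
print(current_clock())
E
```

```text
[ 0.14824085 -0.00291374 -0.988947  ]
tab ([1.094, 1.081], np.float64(8.5)) ptr ([1.081, 1.024], np.float64(8.5))
tab ([1.108, 1.084], np.float64(8.5)) ptr ([1.102, 1.046], np.float64(8.5))
tab ([1.085, 1.083], np.float64(8.5)) ptr ([1.066, 1.009], np.float64(8.5))
7 1.0760962498543445 [1.   1.02 1.05 1.06 1.09 1.13 1.17]
16 1.0988295370460013 [0.99 1.01 1.02 1.04 1.04 1.06 1.07 1.09 1.1  1.12 1.14 1.16 1.17 1.18
 1.2  1.22]
cap line [0.55613221 0.05217538] 0.17173473265311184 1.1192485711370097 16
12.1583
```

```bash
python3 - <<'E'
from h import *
j=list(current_joint_pos()); j[0]-=.6; goto_joints(j)
servo_line([A[0],A[1],.106],rate=.1,contact_N=8); move_gripper(.030)
print(current_finger_gap(),current_force(),current_torque()[2])
j=list(current_joint_pos()); j[5]+=.022; goto_joints(j); sleep(.2)
p=np.array(current_position()); print(current_clock(),p,current_joint_pos()[5],current_torque()[2])
hit=servo_line([p[0],p[1],p[2]+.016],rate=.02,contact_N=17)
p2=np.array(current_position()); print(hit,p2-p,current_force(),current_clock())
E
```

```text
0.04126580062583779 [ 0.45184093 -1.60393917  1.1697826 ] -0.08190631231194534
15.6333 [0.56036315 0.04388648 0.10617139] 0.850861788240051 -0.0230721141198571
True [-6.31007555e-05 -5.94809331e-05  1.19677074e-02] [ 1.03735665 -0.28042237  1.87734779] 16.2583
```

```bash
python3 - <<'E'
from h import *
p=np.array(current_position()); print(p,current_force())
hit=servo_line([p[0],p[1],p[2]+.004],rate=.01,contact_N=22)
print(hit,np.array(current_position())-p,current_force(),current_clock())
sleep(.2); print(current_force(),np.array(current_position())-p)
move_gripper(.08); p=current_position(); servo_line([p[0],p[1],.22],rate=.15)
j=list(current_joint_pos()); j[0]+=.6; goto_joints(j)
c=polar("top",12); a=c["image"].astype(np.uint8)[135:195,210:290]
cv2.imwrite("pics/t2.png",cv2.resize(a,None,fx=8,fy=8,interpolation=cv2.INTER_CUBIC))
v,u=np.mgrid[145:190,225:265]
W=np.array([world(c,(a,b)) for a,b in zip(u.ravel(),v.ravel())]); d=W[:,:2]-A; r=np.hypot(*d.T); t=ang(d)
k=(r<.017)&(W[:,2]>.12); print("top z",np.median(W[k,2]))
for lo,hi,z0,z1 in((.030,.039,.104,.1135),(.042,.0535,.095,.1005)):
    k=(r>lo)&(r<hi)&(W[:,2]>z0)&(W[:,2]<z1)&(abs(t-1.07)<.35); print(k.sum(),t[k].mean(),np.sort(t[k]).round(2))
print(current_clock())
E
```

```text
[0.56030004 0.043827   0.11813909] [ 1.03735665 -0.28042237  1.87734779]
True [2.23926193e-05 9.69358983e-06 3.27203171e-05] [0.84858006 0.24081305 0.81223542] 16.6
[0.50661945 0.06929817 2.57229185] [ 2.60929510e-05 -4.78286980e-06  1.59981459e-05]
top z 0.14475649521920442
7 1.103023578716365 [1.02 1.05 1.1  1.1  1.12 1.16 1.18]
15 1.1057836349634689 [1.01 1.02 1.03 1.04 1.06 1.07 1.09 1.09 1.11 1.14 1.16 1.17 1.18 1.19
 1.21]
20.2583
```

View pics/t2.png

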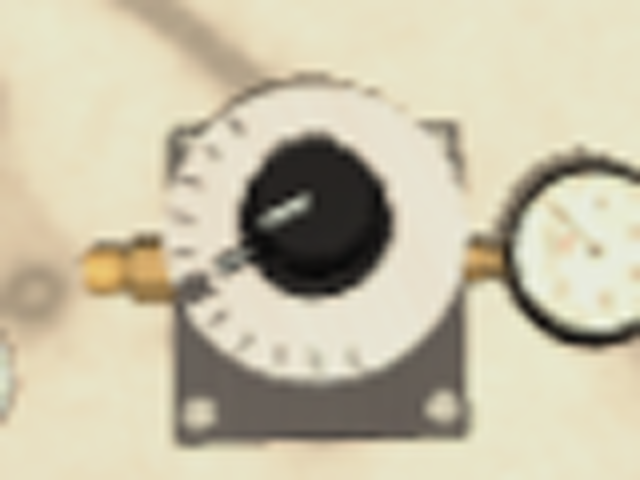

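The picture shows the pointer (about (230,262)) in line with the tab (about (195,288)). By depth, the pointer is at 1.103 rad and the tab at 1.106 rad. The knob top rose about 12–13 mm and came up against the stop, and the gripper is clear.

```bash
python3 -c "
from bench import *
print(close_job())"
```

```text
the job is handed in; nothing more can be done
None
```

The job is handed in: I turned the knob clockwise about 1.68 rad, so the pointer lines up with the tab to about 0.003 rad by depth, then pulled it up 12 mm to its stop and let go; the arm went nowhere near the pliers, wrench or tape, though I took no final picture of them.

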